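# Snap a bangle's clasp shut with the setting pliers

## Task

Take the nylon-jawed pliers off their wooden rest, put the jaws around the two ears of the gold bangle in the holder and squeeze the pliers until the clasp snaps fully shut, gently enough not to bruise the gold: only the pliers may touch the bangle, and neither ear may be pressed or shoved with more than 12 N. Then lay the pliers back on their rest as they lay before, let go, and leave the other things on the counter where they are.

Things in the scene. Friction and masses are not known exactly. Their poses are not given: they have to be found in the camera images.
- clasp (a point): Clasp of a gold hinged bangle (ring 74 mm outside) lying level in a fixed holder: the point where its two ears meet when shut, mid-length and mid-height, 55 mm above the table. The ears stick out of the ring along this frame's -x, roughly towards the robot. The ring begins 12 mm to +x of here; nothing is to -x, nor under the ears down to the 12 mm high wooden base (100 x 90 mm).
- rigid_ear (a point): Centre of the bangle's rigid ear, on the clasp's +y side: a flat brass lug 24 mm long (x), 7 mm thick (y), 16 mm tall. It does not give way. Axes as the clasp's.
- free_ear (a point): Centre of the ear on the bangle's hinged half, on the clasp's -y side; same size. Open, it stands about 6 mm from the rigid ear (20 mm over both); shut, the ears meet (14 mm over both).
- bangle (a joint): How far the bangle's hinged half has closed, rad: 0 = open as found, 0.08 = shut; shut counts above 0.07. The hinge lies 78 mm to +x of the clasp point. The snap resists with up to 6 N at the ears (7 N close to the ring) near 0.033, less beyond; past 0.067 it goes over centre, pulls itself shut and stays shut.
- pliers_grip (a point): Where to grip the pliers: between the middles of their handles, half-way up. x runs along the pliers to the jaws, z up, y across. The handles are black bars 8 mm thick, 20 mm tall, from 36 to 128 mm behind the pin; this point is 70 mm behind it. Over their outsides they measure 64 mm here when open; to shut the clasp they must come down to 44 to 29 mm, depending on how the jaw pads are set.
- pliers_tip (a point): Midway between the jaws, 128 mm ahead of the grip point; same axes. The white nylon jaw pads are 24 mm long, 12 mm tall, end 6 mm ahead of here and stand 30 to 40 mm apart when open: each is clamped 0 to 5 mm back, unknown and not alike, so contact must be felt. Each 1 mm that the handles close at the grip point closes the jaws about 0.8 mm, both sides alike.
- pliers: The pliers, about 195 g, balancing some 66 mm behind the pin; origin at the middle of the pin (half-way up), axes as at the grip. A spring opens them: squeezing at the grip point takes 6.5 N (open) to 9 N (shut); what the hand adds beyond that reaches each jaw about 1.3 times. Squeezed to about 57 mm over the handles they can be carried.
- rest_seat (a point): On the fixed wooden rest: where the pliers' pin (its middle, 46 mm above the table) lies when the pliers are in place; x is the way the jaws point. Two crossways saddles, tops 36 mm high, carry the pliers: the front one from 9 mm behind to 21 mm ahead of the pin, 50 mm wide, the rear one from 108 to 128 mm behind, 88 mm wide. Beside the grip only an 8 mm base, 60 mm wide, lies below.
- notes_a: Not to be disturbed: a banded bundle of banknotes 150 x 70 x 24 mm; origin at the centre of its underside.
- notes_b: Not to be disturbed: a banded bundle of banknotes 150 x 70 x 24 mm; origin at the centre of its underside.
- ring_box: Not to be disturbed: a small closed ring box 50 x 50 x 36 mm; origin at the centre of its underside.
- loupe: Not to be disturbed: a folding loupe, 36 mm disc with a 40 mm shank, 20 mm tall; origin at the centre of its underside.
- polish: Not to be disturbed: a small bottle 44 mm across, 100 mm tall; origin at the centre of its underside.
- watch_box: Not to be disturbed: a closed wooden watch box 100 x 80 x 60 mm; origin at the centre of its underside.
- fixed_half: The rigid half of the bangle, clamped in the holder, which carries the rigid ear; origin at the centre of the ring, 45 mm to +x of the clasp point, axes as the clasp.

How it is judged:
On the way, in this order (a step that is already met when the one before it is completed fails the run):
1. the pliers are lifted clear of their rest, held in the gripper (distance between pliers_grip and rest_seat above 0.1 m and contact force between the fingers and pliers above 2 N), for 0.1 s.
2. the clasp is snapped shut (value of joint bangle above 0.07 rad), for 0.2 s.
At the end, for the whole second after the job is handed in: The bangle is shut (joint above 0.07 rad) and the pliers lie still and level on both saddles of their rest, pin within 15 mm of the seat, jaws pointing the same way within 0.25 rad, let go (value of joint bangle above 0.07 rad and horizontal distance between pliers and rest_seat below 0.015 m and height (world z) of pliers between 0.041 and 0.051 m and angle between pliers_grip's own z axis and vertical below 0.12 rad and angle between the x axis of pliers and the x axis of rest_seat, either way round below 0.25 rad and x of pliers_tip in the frame of rest_seat above 0.02 m and linear speed of pliers below 0.02 m/s); the robot touches nothing.
It fails at once if the rigid ear is pressed by the pliers with more than 12 N (contact force between pliers and fixed_half above 12 N).
It fails at once if the hinged half is pressed by the pliers with more than 12 N (contact force between pliers and bangle above 12 N).
It fails at once if the gripper or arm itself touches the bangle (contact force between any of the fingers, the arm and bangle above 0.5 N or contact force between any of the fingers, the arm and fixed_half above 0.5 N).
It fails at once if another thing on the counter is moved by more than 20 mm (distance of any of notes_a, notes_b, ring_box, loupe, polish, watch_box from where it was at the start of the episode above 0.02 m).
It also fails if it takes over 72 s, if anything falls off the work surface, if the arm or the gripper's body presses on something with over 40 N, if the wrist force passes 120 N, or if a joint passes its speed limit or range.

## Robot

A 7-joint arm with a two-finger parallel gripper is mounted at the origin on the work surface. World frame = base frame: x ahead of the robot, y to its left, z up, the work surface at z = 0. Lengths are in m, angles in rad, forces in N, time in s.
With the tool pointing down it reaches from about 0.4 to 0.9 m from the base axis. Payload 5.5 kg.
Tool frame: the origin (TCP) lies midway between the tips of the shut fingers; the grasp point (between the pads) lies 19 mm behind it (manip.grip_depth is the distance from the TCP to the grasp point, in m); z points along the fingers, y is the line along which they close (so a half turn about z gives the same grasp; the last joint's range is limited). The gripper opens to 92 mm and grips with 3 to 60 N. Pads are 19 mm wide; open, the fingers measure 130 mm over their backs; the gripper's body (75 mm by 190 mm) begins 47 mm behind the grasp point.
Start: joints at [-0.94, 0.501, -0.427, 1.55, 0.221, 1.138, -0.21], TCP at [0.234, 0.607, 0.227] pointing down, gripper open.
Joint ranges: [-2.88, 2.88], [-0.31, 2.03], [-1.54, 1.56], [0.2, 2.42], [-1.41, 4.55], [0.19, 2.02], [-2.57, 2.57]. Speed limits (rad/s): [2.57, 2.57, 3.14, 3.14, 3.14, 3.14, 3.14].

## Interface

Orientations are given as a unit quaternion [x, y, z, w].
In Python, from bench import manip, effector, viewer gives the robot as it stands. Calls block until the motion is done:
- manip.move_pose(position, orientation): joint-space move of the TCP to a pose.
- manip.servo_line(position, ori=None, vel=0.15): straight line of the TCP; ori=None keeps the orientation; vel is the mean speed in m/s.
- manip.movej(angles): joint-space move.
- effector.open_jaws() and effector.close(f_grip=None): open the fingers fully, or close them until they stop; f_grip is the grip in N (None keeps the last).
- manip.sleep(seconds).
- manip.solve_ik(position, orientation): joint angles nearest the present ones, or None.
- viewer.get_image(name): name is "scene" or "top"; returns the picture (400x640x3 uint8, red, green, blue); there is no depth.
- viewer.get_calibration(name): a dict with "vfov" (degrees; the focal length in pixels is half the picture's height over the tangent of half this angle, whatever the lens; pixels are square), "cx", "cy" (the principal point, pixels), "dist_coeffs" ([k1, k2, p1, p2, k3] as OpenCV has them; the pictures are not rectified), "eye" and "attitude" of the camera in the world. Camera axes: x right, y down, z forward; pixel columns grow to the right and rows downward; lengths in m; the calibration is good to about 2 mm. A picture is of the moment at which its call begins. get_calibration takes no time and is no camera call.
A pose or a line that the arm cannot do raises manip.PlanningError and nothing moves.
- manip.hand_in(): hands the job in; it is judged then, once.
Readings, each from a call of its own:
- manip.current_clock(): time.
- manip.current_q(): joint angles.
- manip.current_joint_velocities(): joint speeds.
- manip.current_tau(): joint torques, N m.
- manip.current_tool_pos(): TCP position.
- manip.current_tcp_rot(): TCP orientation.
- manip.current_force(): force on the tool from outside, world axes, zero at the start.
- manip.current_wrist_torque(): the same for the moment, N m.
- manip.current_finger_gap(): finger opening in m.
- manip.current_gripper_force(): force on a finger pad.
Only numpy, scipy, OpenCV 4.12 (cv2) and the standard library are available. Lean on these libraries where they do the work, as an engineer would, in place of code of your own. Each camera call takes 0.05 s, during which the arm holds its last target. There are 200 camera calls.

## Working session

There is one attempt and no reset: what is moved stays moved. The work goes in short steps, each a Python script; the robot and the scene stay as the last script left them, time stands still between calls to the robot, and variables do not carry over. Pictures are saved under pics/ and viewed, at most 10 in all, crops included, and the job is handed in when it is done.

```bash
ls; mkdir -p pics; python3 - <<'E'
from bench import manip, effector, viewer
import cv2
for n in("scene","top"):
    cv2.imwrite(f"pics/{n}0.png",viewer.get_image(n)[:,:,::-1]); print(viewer.get_calibration(n))
print(manip.current_tool_pos(),manip.current_tcp_rot(),manip.current_finger_gap(),manip.grip_depth,manip.current_clock(), manip.current_force())
E
```

```text
pics
{'vfov': 51.603374044928856, 'cx': 324.1178902132334, 'cy': 201.11526487974714, 'dist_coeffs': array([-0.08124426,  0.        ,  0.        ,  0.        ,  0.        ]), 'eye': array([1.02028921, 0.67013157, 0.55829875]), 'attitude': array([ 0.27178059,  0.82582337, -0.47168302, -0.14719443])}
{'vfov': 48.65618357305567, 'cx': 323.78278752060606, 'cy': 198.46475834888912, 'dist_coeffs': array([-0.08812104,  0.        ,  0.        ,  0.        ,  0.        ]), 'eye': array([0.42939619, 0.00368242, 1.06875345]), 'attitude': array([-0.70486536,  0.70625244, -0.04343221,  0.0498594 ])}
[0.23353313 0.60593764 0.22577708] [ 1.82861679e-01  9.83138265e-01 -8.49119275e-04 -1.95523539e-04] 0.09207851337014639 0.0188 0.1 [ 1.05226206  0.266064   -0.29927569]
```

View pics/scene0.png

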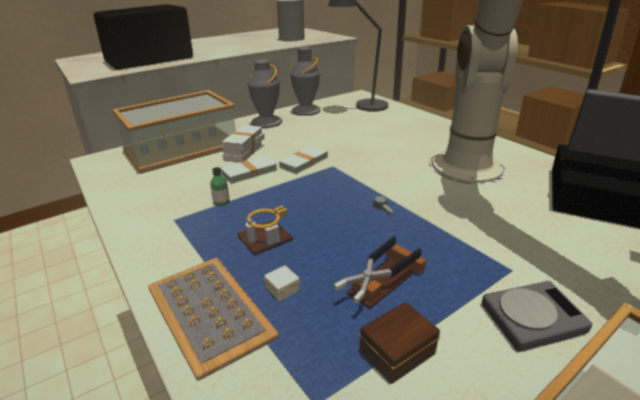

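View pics/top0.png

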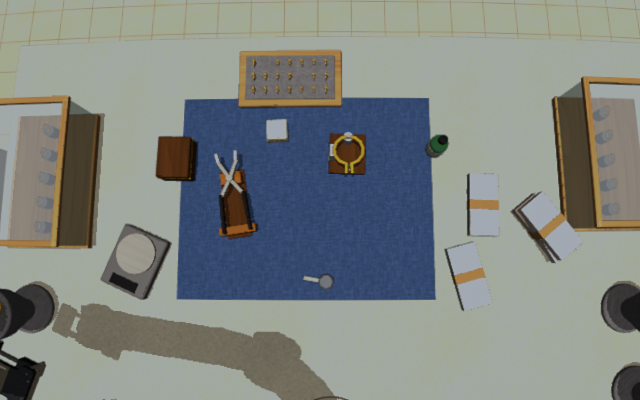

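The scene view shows the pliers on the rest near (380,272) and the bangle near (264,220). In the top view the pliers' pin is at about (231,183) with the jaws pointing up. The bangle is at (349,152) with its ears at about (349,168), pointing down the image. Next I'll zoom in.

```bash
cat > h.py <<'E'
from bench import manip, effector, viewer
import numpy as np, cv2
from scipy.spatial.transform import Rotation as R
C={n:viewer.get_calibration(n) for n in("scene","top")}
def K(c):
    f=200/np.tan(np.radians(c["vfov"]/2)); return np.array([[f,0,c["cx"]],[0,f,c["cy"]],[0,0,1.]])
def ray(n,uv):
    c=C[n]; p=cv2.undistortPoints(np.array([[uv]],float),K(c),c["dist_coeffs"])[0,0]
    return c["eye"],R.from_quat(c["attitude"]).apply([p[0],p[1],1])
def onz(n,uv,z):
    e,d=ray(n,uv); return e+d*(z-e[2])/d[2]
def proj(n,P):
    c=C[n]; r=R.from_quat(c["attitude"]).inv(); p=r.apply(np.array(P,float).reshape(-1,3)-c["eye"])
    return cv2.projectPoints(p,np.zeros(3),np.zeros(3),K(c),c["dist_coeffs"])[0][:,0]
E
python3 - <<'E'
from h import *
im=cv2.imread("pics/top0.png")
a=cv2.resize(im[140:245,205:270],None,fx=5.5,fy=5.5,interpolation=cv2.INTER_CUBIC)
b=cv2.resize(im[125:180,320:375],None,fx=7,fy=7,interpolation=cv2.INTER_CUBIC)
h=np.zeros((max(a.shape[0],b.shape[0]),a.shape[1]+b.shape[1]+10,3),np.uint8)
h[:a.shape[0],:a.shape[1]]=a; h[:b.shape[0],a.shape[1]+10:]=b
print(a.shape,b.shape); cv2.imwrite("pics/z.png",h)
E
```

```text
(578, 358, 3) (385, 385, 3)
```

View pics/z.png

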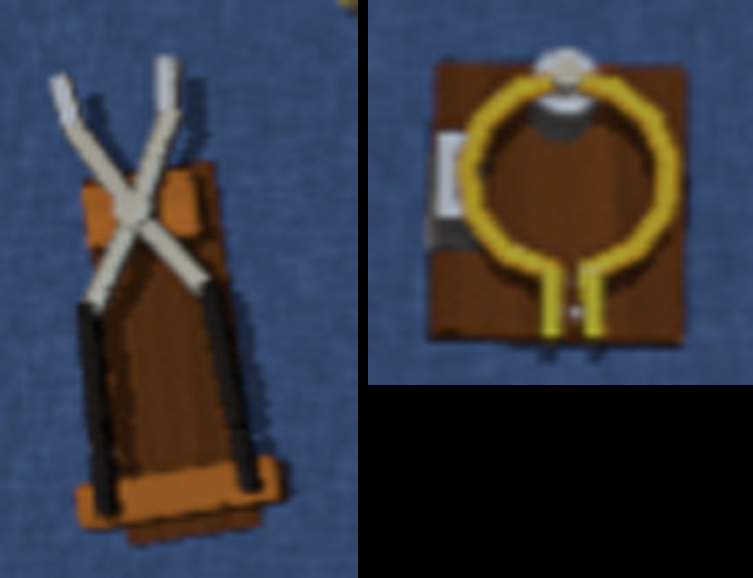

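Left crop: the pin is at (132,208), and the rear handle ends are at (107,512) and (250,488). Right crop: the ears are at columns 552 (rigid) and 594 (free), ending at row 337. Next I'll measure these with masks.

```bash
python3 - <<'E'
from h import *
im=cv2.imread("pics/top0.png")
z=lambda u,v:(205+(u+.5)/5.5-.5,140+(v+.5)/5.5-.5)
# black handles
hsv=cv2.cvtColor(im,cv2.COLOR_BGR2HSV)
m=((hsv[:,:,2]<48)).astype(np.uint8); m[:190]=0;m[236:]=0;m[:,:215]=0;m[:,258:]=0
n,l,s,c=cv2.connectedComponentsWithStats(m)
ends=[]
for i in range(1,n):
    if s[i,4]<30: continue
    pts=np.argwhere(l==i)[:,::-1].astype(float)
    vx,vy,x,y=cv2.fitLine(pts.astype(np.float32),cv2.DIST_HUBER,0,.01,.01).ravel()
    print("comp",s[i],c[i],np.degrees(np.arctan2(vx,vy)))
f=lambda *uv:onz("top",uv,.056)[:2]
L0,R0,L1,R1=[f(*z(*p)) for p in((92,303),(207,285),(107,514),(250,490))]
pin=f(*z(132,208)); a=(L0+R0)/2; b=(L1+R1)/2; d=(a-b)/np.linalg.norm(a-b)
print("pin",pin,"d",d,np.degrees(np.arctan2(d[1],d[0])),"len",np.linalg.norm(a-b),np.linalg.norm(pin-b), "pin lat",np.cross(d,pin-b))
print("grip from rear",b+d*.058,"from pin",pin-d*.07)
# gold
g=((hsv[:,:,0]>18)&(hsv[:,:,0]<35)&(hsv[:,:,1]>110)&(hsv[:,:,2]>90)).astype(np.uint8)
g[:, :320]=0;g[:,375:]=0;g[:125]=0;g[185:]=0
w=np.argwhere(g)[:,::-1]
P=np.array([onz("top",p,.063)[:2] for p in w]); print(len(w),P.min(0),P.max(0))
for v in range(160,177): print(v,[ (int(u),tuple(hsv[v,u])[1:]) for u in np.flatnonzero(g[v])][:0],np.flatnonzero(g[v]))
z2=lambda u,v:(320+(u-368+.5)/7-.5,125+(v+.5)/7-.5)
for p in((552,337),(594,337),(552,290),(594,290),(572,172)): print(p,onz("top",z2(*p),.063))
E
```

```text
comp [219 190  13  44 271] [224.1697417  210.90405904] 179.99585
comp [241 190  11  39 187] [246.52941176 207.93582888] 9.992537
pin [0.61416426 0.23542296] d [0.98679584 0.16196905] 9.321205652006089 len 0.0891251163964386 0.12702328428868864 pin lat 0.002396077149153873
grip from rear [0.54646276 0.22188255] from pin [0.54508855 0.22408513]
335 [ 0.62453013 -0.08120786] [ 0.71039884 -0.0088532 ]
160 [] [337 338 339 340 341 342 354 355 356 357 358 359 360]
161 [] [338 339 340 341 342 343 344 352 353 354 355 356 357 358 359]
162 [] [339 340 341 342 343 344 345 346 350 351 352 353 354 355 356 357]
163 [] [341 342 343 344 345 346 347 350 351 352 353 354 355]
164 [] [344 345 346 347 350 351 352 353]
165 [] [345 346 347 350 351 352 353]
166 [] [345 346 347 350 351 352 353]
167 [] [345 346 347 350 351 352 353]
168 [] [345 346 347 350 351 352 353]
169 [] [345 346 347 351 352 353]
170 [] [345 346 347 350 351 352 353]
171 [] [345 346 347 351 352 353]
172 [] [345 346 347 351 352 353]
173 [] []
174 [] []
175 [] []
176 [] []
(552, 337) [ 0.62289177 -0.0383573   0.063     ]
(594, 337) [ 0.6228566  -0.05222809  0.063     ]
(552, 290) [ 0.63871607 -0.03849177  0.063     ]
(594, 290) [ 0.63868099 -0.05239328  0.063     ]
(572, 172) [ 0.67875986 -0.0454992   0.063     ]<stdin>:17: DeprecationWarning: Arrays of 2-dimensional vectors are deprecated. Use arrays of 3-dimensional vectors instead. (deprecated in NumPy 2.0)
```

```bash
cat >> h.py <<'E'
def quat(yaw,s=-1):
    px=np.array([np.cos(yaw),np.sin(yaw),0]); x=s*px; z=np.array([0,0,-1.]); 
    return R.from_matrix(np.column_stack([x,np.cross(z,x),z])).as_quat()
def st(t=""):
    print(t,"t%.1f gap%.1f gf%.2f F%s p%s"%(manip.current_clock(),1e3*manip.current_finger_gap(),manip.current_gripper_force(),np.round(manip.current_force(),2),np.round(manip.current_tool_pos(),4)))
G=manip.grip_depth
YP=np.radians(9.9); GR=np.array([.5455,.2228])
E
python3 - <<'E'
from h import *
for s in(-1,1):
    print(s,manip.solve_ik([*GR,.027],quat(YP,s)),manip.solve_ik([.507,-.045,.036],quat(-.012,s)))
q=quat(YP,-1)
manip.move_pose([*GR,.16],q); st()
cv2.imwrite("pics/t1.png",viewer.get_image("top")[:,:,::-1])
manip.servo_line([*GR,.046-G],vel=.1); st("down")
for f in(5,6.6,7.2):
    effector.close(f); st(f)
E
```

```text
-1 [-0.15643757  0.65165877 -0.36248202  1.83470156  0.33407918  0.71535593
  1.03804718] [ 0.17519794  0.51021513 -0.16904066  2.03717303  0.14491638  0.60522049
  1.46670231]
1 [-0.55788604  0.62611799  0.16220239  1.84950212 -0.15148228  0.67785254
 -1.70571693] [-0.20617346  0.52069909  0.29528568  2.0502781  -0.25735173  0.60506516
 -1.31780999]
 t1.9 gap91.6 gf0.00 F[-0.32 -0.63  0.7 ] p[0.5451 0.2243 0.1602]
down t3.4 gap91.6 gf0.00 F[0.27 0.68 0.47] p[0.5461 0.2231 0.0279]
5 t4.0 gap64.7 gf4.98 F[-0.5   1.07  2.64] p[0.5455 0.2232 0.0274]
6.6 t4.2 gap64.8 gf6.57 F[-0.68  1.28  3.16] p[0.5456 0.2231 0.0274]
7.2 t4.4 gap64.8 gf7.17 F[-1.71  1.45  3.84] p[0.5455 0.2231 0.0274]
```

```bash
python3 - <<'E'
from h import *
for f in np.arange(7.4,9.6,.2):
    effector.close(f); manip.sleep(.1); st(round(f,1))
    if manip.current_finger_gap()<.0615: break
p=manip.current_tool_pos()
manip.servo_line([p[0],p[1],p[2]+.015],vel=.05); st("up")
manip.servo_line([p[0],p[1],p[2]+.1],vel=.1); st("up")
cv2.imwrite("pics/s2.png",viewer.get_image("scene")[150:320,260:480,::-1].repeat(3,0).repeat(3,1)); st()
E
```

```text
7.4 t4.7 gap64.2 gf7.36 F[-1.04  2.39  4.65] p[0.5455 0.2231 0.0274]
7.6 t5.1 gap64.6 gf7.56 F[-2.15  2.81  5.58] p[0.5455 0.2231 0.0274]
7.8 t5.4 gap64.3 gf7.76 F[-1.63  1.93  5.56] p[0.5455 0.2231 0.0274]
8.0 t5.7 gap63.2 gf7.97 F[-2.39  1.42  4.53] p[0.5455 0.223  0.0274]
8.2 t6.1 gap61.7 gf8.17 F[-1.5   1.01  5.66] p[0.5454 0.2229 0.0274]
8.4 t6.5 gap59.2 gf8.38 F[-2.54  1.04  5.96] p[0.5454 0.2229 0.0274]
up t6.9 gap43.3 gf8.33 F[ 0.09  0.01 -1.83] p[0.5457 0.2225 0.0426]
up t7.9 gap41.9 gf8.35 F[-1.46 -0.31 -1.33] p[0.5449 0.2225 0.1267]
 t8.0 gap41.5 gf8.35 F[ 0.23 -0.73 -2.88] p[0.5447 0.2225 0.1265]
```

View pics/s2.png

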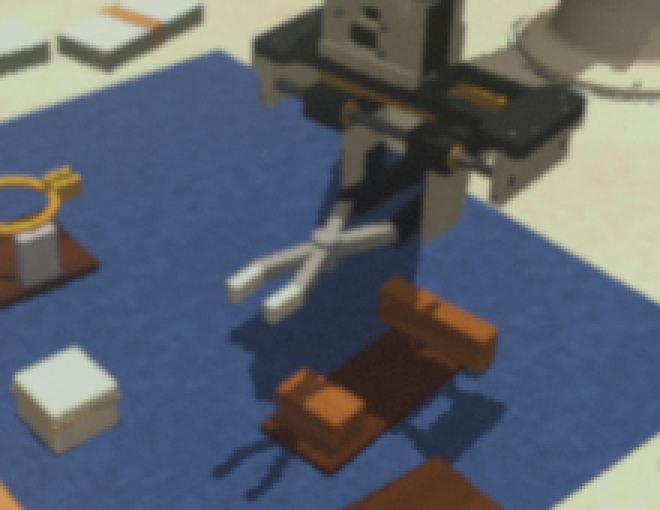

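The pliers are lifted and held level, but they are squeezed too far (41.5 mm over the handles). I'll ease the grip until the handles are near 58 mm.

```bash
python3 - <<'E'
from h import *
for f in (7.6,7.3,7.1,6.95,6.8):
    effector.close(f); manip.sleep(.3); st(f)
    if manip.current_finger_gap()>.0565: break
E
```

```text
7.6 t9.2 gap53.0 gf7.60 F[ 0.66  0.09 -1.71] p[0.5454 0.2229 0.1274]
7.3 t10.2 gap55.4 gf7.29 F[-0.48 -0.27 -2.02] p[0.5454 0.2229 0.1274]
7.1 t11.0 gap55.6 gf7.09 F[ 0.32 -0.25 -2.72] p[0.5454 0.2229 0.1274]
6.95 t11.7 gap55.6 gf6.94 F[ 0.04 -0.12 -2.43] p[0.5454 0.2228 0.1274]
6.8 t12.4 gap56.4 gf6.79 F[ 0.01  0.19 -1.48] p[0.5454 0.2228 0.1274]
```

```bash
python3 - <<'E'
from h import *
q=quat(-.012)
manip.move_pose([.467,-.045,.13],q); st()
manip.servo_line([.467,-.045,.0364],vel=.1); st()
im=viewer.get_image("top")[:,:,::-1]; cv2.imwrite("pics/t3.png",im)
im2=viewer.get_image("scene")[:,:,::-1]; cv2.imwrite("pics/s3.png",im2)
a=cv2.resize(im[125:215,310:390],None,fx=6,fy=6,interpolation=cv2.INTER_CUBIC)
b=cv2.resize(im2[190:280,230:310],None,fx=4,fy=4,interpolation=cv2.INTER_CUBIC)
o=np.zeros((540,800,3),np.uint8); o[:,:480]=a; o[:360,480:]=b
cv2.imwrite("pics/z3.png",o); st()
E
```

```text
t13.5 gap56.3 gf6.79 F[ 0.82  0.98 -2.22] p[ 0.4681 -0.0435  0.1304]
 t14.6 gap56.1 gf6.79 F[ 0.13  0.74 -1.19] p[ 0.4676 -0.045   0.0368]
 t14.7 gap56.2 gf6.79 F[-0.16 -0.25 -2.3 ] p[ 0.4677 -0.0451  0.0371]
```

View pics/z3.png

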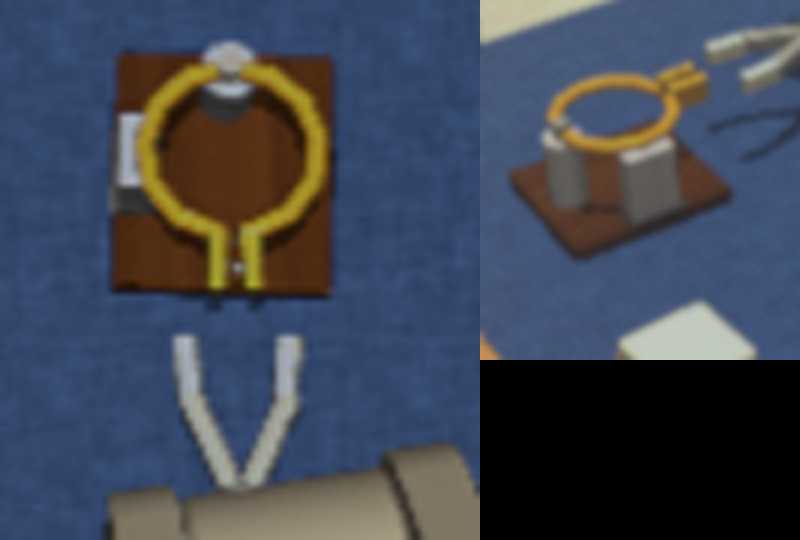

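The pad inner edges are at columns 196 and 276, centred on the ears, whose outer faces are at 208 and 264. That leaves about 4.7 mm clear on each side. The pad fronts are at row 335 and the ear ends at row 290, so there is 17 mm to go before the ears and about 35 mm in all.

```bash
cat >> h.py <<'E'
def F(n=12):
    a=[]
    for _ in range(n): a.append(manip.current_force()); manip.sleep(.01)
    return np.mean(a,0)
E
python3 - <<'E'
from h import *
f0=F(); m0=manip.current_wrist_torque(); print(f0,m0)
for x in(.479,.487,.495,.503):
    manip.servo_line([x,-.045,.0364],vel=.04); f=F(6); print(x,f-f0)
    if np.abs(f-f0)[:2].max()>2.5: print("contact"); break
f0=F(); print("ref",f0); np.save("f0.npy",f0)
for g in (7.2,7.6,7.9,8.1,8.3):
    effector.close(g); manip.sleep(.1); f=F(8); print(g,"gap %.1f"%(1e3*manip.current_finger_gap()),np.round(f-f0,2),round(manip.current_clock(),1), np.round(manip.current_wrist_torque()-m0,2))
    if abs(f-f0)[1]>2: break
cv2.imwrite("pics/t4.png",viewer.get_image("top")[:,:,::-1])
E
```

```text
[-0.06845664 -0.06420072 -1.829333  ] [ 0.04334078  0.07905658 -0.03366156]
0.479 [-0.09931288 -0.11074909 -0.37750383]
0.487 [-0.1212966   0.19608131 -0.06309651]
0.495 [-0.08689189 -0.05531478 -0.15498066]
0.503 [-0.13088398 -0.15921282 -0.2459381 ]
ref [-0.26213888  0.11777218 -2.01736476]
7.2 gap 55.0 [-0.08  0.03 -0.11] 17.4 [-0.02 -0.08  0.02]
7.6 gap 53.0 [ 0.27 -0.12 -0.09] 18.3 [-0.01  0.03  0.05]
7.9 gap 49.3 [ 0.25 -0.37  0.11] 19.2 [ 0.07 -0.07  0.02]
8.1 gap 46.6 [ 0.47 -0.2   0.25] 20.1 [ 0.03 -0.09  0.04]
8.3 gap 44.9 [0.08 0.07 0.07] 20.5 [ 0.02 -0.03  0.01]
```

```bash
cat > sq.py <<'E'
from h import *
f0=np.load("f0.npy"); y=-.045
def bal():
    global y
    for _ in range(4):
        fy=(F(6)-f0)[1]
        if abs(fy)<1: break
        y+=np.clip(.0003*fy,-.0008,.0008); manip.servo_line([.503,y,.0364],vel=.01)
    return fy
E
python3 - <<'E'
from sq import *
for g in np.arange(8.6,13.1,.4):
    effector.close(g); fa=(F(6)-f0); fy=bal()
    print("%.1f gap %.1f"%(g,1e3*manip.current_finger_gap()),np.round(fa,2),"fy %.2f y %.4f t%.1f"%(fy,globals()['y'] if 0 else __import__('sq').y,manip.current_clock()))
    if abs(fy)>4: print("stop");break
cv2.imwrite("pics/t5.png",viewer.get_image("top")[:,:,::-1])
E
```

```text
8.6 gap 44.2 [-0.18  0.44  0.43] fy 0.15 y -0.0450 t20.9
9.0 gap 43.9 [-0.48  0.35  0.38] fy 0.51 y -0.0450 t21.2
9.4 gap 43.6 [-0.74  0.87 -0.17] fy 0.57 y -0.0450 t21.5
9.8 gap 43.4 [-1.47  1.13 -0.02] fy 0.17 y -0.0450 t21.9
10.2 gap 43.3 [-2.02  1.12  0.15] fy 0.72 y -0.0450 t22.2
10.6 gap 43.2 [-2.62  1.05  0.34] fy 0.89 y -0.0450 t22.5
11.0 gap 43.1 [-3.    1.29  0.15] fy 0.98 y -0.0446 t23.1
11.4 gap 42.6 [-4.35  0.5   0.23] fy 0.76 y -0.0446 t23.4
11.8 gap 42.3 [-4.7   0.75  0.32] fy 0.94 y -0.0446 t23.7
12.2 gap 42.0 [-4.77  0.78 -0.15] fy 0.70 y -0.0446 t24.1
12.6 gap 42.3 [-5.17  0.93  0.64] fy 0.58 y -0.0446 t24.4
13.0 gap 41.9 [-4.89  0.89  0.15] fy 0.91 y -0.0446 t24.7
```

```bash
cat > sq.py <<'E'
from h import *
f0=np.load("f0.npy"); S=dict(x=.503,y=-.0446)
try: S=__import__("json").load(open("S.json"))
except Exception: pass
def bal():
    for _ in range(5):
        fx,fy,_z=(F(6)-f0)
        if abs(fy)<1 and abs(fx)<1: break
        if abs(fy)>=1: S["y"]+=float(np.clip(.0003*fy,-.0008,.0008))
        if abs(fx)>=1: S["x"]+=float(np.clip(.0003*fx,-.001,.001))
        manip.servo_line([S["x"],S["y"],.0364],vel=.01)
    __import__("json").dump(S,open("S.json","w"))
    return fx,fy
def sq(gs,stop=4.5):
    for g in gs:
        effector.close(g); fa=(F(6)-f0); b=bal(); gap=1e3*manip.current_finger_gap()
        print("%.1f gap %.1f"%(g,gap),np.round(fa,2),np.round(b,2),"x%.4f y%.4f t%.1f"%(S["x"],S["y"],manip.current_clock()))
        if abs(b[1])>stop or gap<37.5: print("stop");break
E
python3 - <<'E'
from sq import *
print(bal(),S); st()
im=viewer.get_image("top")[:,:,::-1]
cv2.imwrite("pics/z5.png",cv2.resize(im[125:215,310:390],None,fx=6.6,fy=6.6,interpolation=cv2.INTER_CUBIC))
E
```

```text
(np.float64(0.3374874649968733), np.float64(0.4540276679129724)) {'x': 0.5011445120256367, 'y': -0.044200398558387144}
 t25.4 gap40.8 gf12.95 F[ 0.45  1.26 -2.25] p[ 0.5024 -0.0442  0.0368]
```

View pics/z5.png

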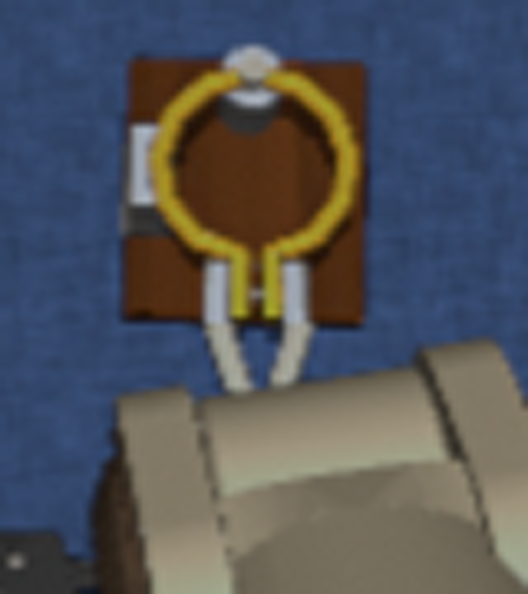

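The pads lie along both ears with their fronts at row 262, close to where the ring flares at about row 250. The −5 N in x may be the pads touching the ring. I'll ease off, back up 4 mm and squeeze again.

```bash
python3 - <<'E'
from sq import *
effector.close(7.8); manip.sleep(.1); st()
S["x"]=.4975; manip.servo_line([S["x"],S["y"],.0364],vel=.03); st()
f0[:]=F(); np.save("f0.npy",f0); print(f0)
sq([8.6,9.4,10.2,11,11.8,12.4,13])
E
```

```text
t26.6 gap50.9 gf7.79 F[-0.74 -1.27 -2.36] p[ 0.5012 -0.0442  0.0364]
 t26.8 gap50.9 gf7.79 F[ 0.36 -0.76 -1.68] p[ 0.4971 -0.0442  0.0364]
[ 0.14707468  0.16467074 -2.04789198]
8.6 gap 44.0 [ 0.09 -0.39 -0.03] [-0.32 -0.79] x0.4975 y-0.0442 t27.3
9.4 gap 43.6 [-0.28 -0.23  0.25] [-0.79 -0.25] x0.4975 y-0.0445 t27.9
10.2 gap 43.0 [-0.62  0.25  0.11] [-0.28  0.16] x0.4975 y-0.0445 t28.2
11.0 gap 42.9 [-1.25  0.58  0.25] [-0.5   0.26] x0.4972 y-0.0445 t28.8
11.8 gap 42.4 [-0.53  1.12  0.06] [-0.62  0.9 ] x0.4972 y-0.0445 t29.2
12.4 gap 41.8 [-0.83  1.16 -0.22] [-0.76  0.98] x0.4972 y-0.0445 t29.5
13.0 gap 41.6 [-0.52  1.6   0.09] [0.2  0.79] x0.4968 y-0.0441 t30.4
```

```bash
python3 - <<'E'
from sq import *
sq([13.3,13.6,13.9,14.2,14.5,14.8])
manip.sleep(.3); st()
E
```

```text
13.3 gap 41.3 [0.37 0.95 0.36] [0.28 0.54] x0.4968 y-0.0441 t30.7
13.6 gap 41.0 [ 0.46  1.07 -0.03] [0.49 0.32] x0.4968 y-0.0438 t31.3
13.9 gap 40.8 [0.86 0.84 0.22] [0.5 0.4] x0.4971 y-0.0438 t31.9
14.2 gap 40.9 [-0.3   0.63  0.29] [-0.13  0.74] x0.4971 y-0.0438 t32.3
14.5 gap 40.7 [-0.76  0.72  0.16] [-0.63  0.65] x0.4971 y-0.0438 t32.6
14.8 gap 40.4 [-0.94  0.66  0.29] [-0.86  0.75] x0.4971 y-0.0438 t32.9
 t33.2 gap40.7 gf14.81 F[-2.04  0.98 -1.12] p[ 0.4969 -0.0438  0.0363]
```

```bash
python3 - <<'E'
from sq import *
for g in (15.1,15.4,15.7,16.0):
    sq([g]); 
    if manip.current_finger_gap()<.0385: break
st()
E
```

```text
15.1 gap 40.7 [-1.88  1.02  0.46] [-0.86  0.92] x0.4965 y-0.0438 t33.8
15.4 gap 35.8 [-1.76  1.71  0.27] [-0.1   0.85] x0.4959 y-0.0430 t34.8
stop
 t34.8 gap35.8 gf15.30 F[-0.61  1.56 -2.31] p[ 0.4962 -0.0432  0.0365]
```

```bash
python3 - <<'E'
from sq import *
for f in(10,8,7.2,6.9):
    effector.close(f); manip.sleep(.15); st(f)
    if manip.current_finger_gap()>.0555: break
manip.servo_line([.467,-.0445,.0364],vel=.06); st()
im=viewer.get_image("top")[:,:,::-1]; cv2.imwrite("pics/t6.png",im)
im2=viewer.get_image("scene")[:,:,::-1]; cv2.imwrite("pics/s6.png",im2)
a=cv2.resize(im[125:215,310:390],None,fx=6,fy=6,interpolation=cv2.INTER_CUBIC)
b=cv2.resize(im2[190:280,230:310],None,fx=4,fy=4,interpolation=cv2.INTER_CUBIC)
o=np.zeros((540,800,3),np.uint8); o[:,:480]=a; o[:360,480:]=b
cv2.imwrite("pics/z6.png",o)
E
```

```text
10 t35.2 gap36.6 gf9.90 F[-0.04  1.29 -1.87] p[ 0.4962 -0.0431  0.0365]
8 t36.4 gap47.5 gf7.98 F[ 0.94  0.34 -1.64] p[ 0.4959 -0.0431  0.0364]
7.2 t37.5 gap54.9 gf7.19 F[-0.02  1.17 -1.69] p[ 0.4959 -0.043   0.0364]
6.9 t38.2 gap55.0 gf6.88 F[ 1.04  0.43 -1.92] p[ 0.4959 -0.0431  0.0364]
 t38.9 gap55.2 gf6.88 F[ 0.28  0.06 -2.61] p[ 0.4673 -0.0446  0.0366]
```

View pics/z6.png

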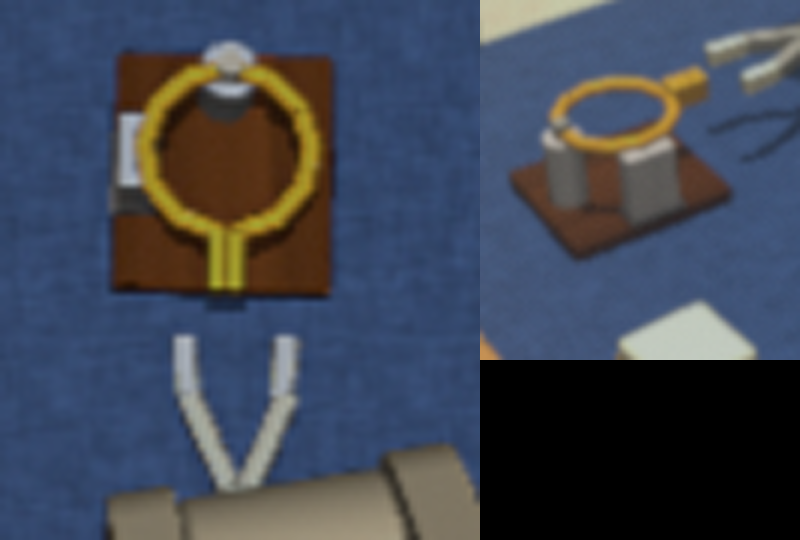

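The ears have met and the clasp is shut. The pad fronts are still at row 335, so the pliers haven't shifted in the grip. Now I'll take them back to the rest.

```bash
python3 - <<'E'
from h import *
manip.servo_line([.467,-.0445,.13],vel=.12)
manip.move_pose([.5455,.2230,.13],quat(YP)); st()
manip.servo_line([.5455,.2230,.035],vel=.08); manip.sleep(.2); f0=F(); print(f0)
z=.035
while z>.0255:
    z-=.0015; manip.servo_line([.5455,.2230,z],vel=.02); f=F(5); print(round(z,4),np.round(f-f0,2))
    if f[2]-f0[2]>1.6: break
st()
im=viewer.get_image("top")[:,:,::-1]
im2=viewer.get_image("scene")[:,:,::-1]
a=cv2.resize(im[140:245,205:270],None,fx=5.5,fy=5.5,interpolation=cv2.INTER_CUBIC)
b=cv2.resize(im2[215:315,325:435],None,fx=4,fy=4,interpolation=cv2.INTER_CUBIC)
o=np.zeros((578,800,3),np.uint8); o[:,:a.shape[1]]=a; o[:400,360:]=b
cv2.imwrite("pics/z7.png",o)
E
```

```text
t41.0 gap55.3 gf6.88 F[ 0.49 -0.36 -1.6 ] p[0.5455 0.2203 0.1293]
[ 0.07247345 -0.09096277 -1.61685667]
0.0335 [-0.35  0.33 -0.8 ]
0.032 [-0.13  0.08 -0.33]
0.0305 [-0.18  0.   -0.28]
0.029 [ 0.    0.12 -0.3 ]
0.0275 [ 0.29 -0.03 -0.16]
0.026 [-1.69 -0.18  6.48]
 t44.4 gap55.2 gf6.91 F[-2.51 -0.55  4.88] p[0.5458 0.2231 0.0266]
```

View pics/z7.png

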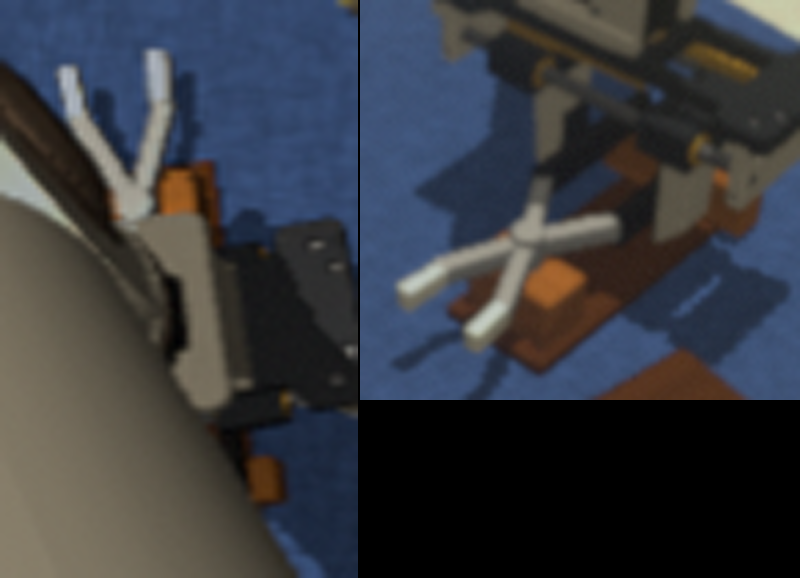

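The pliers are on the saddles, with the pin at (136,205) against (132,208) at the start. Now I'll release them, back off and check.

```bash
python3 - <<'E'
from h import *
manip.servo_line([.5455,.2230,.0274],vel=.02)
for f in(6,4.5,3): effector.close(f); st(f)
effector.open_jaws(); manip.sleep(.2); st("open")
manip.servo_line([.5455,.2230,.17],vel=.12)
manip.move_pose([.40,.30,.25],quat(YP)); manip.sleep(.3); st()
im=viewer.get_image("top")[:,:,::-1]
im2=viewer.get_image("scene")[:,:,::-1]
a=cv2.resize(im[140:245,205:270],None,fx=5.5,fy=5.5,interpolation=cv2.INTER_CUBIC)
b=cv2.resize(im2[215:315,325:435],None,fx=4,fy=4,interpolation=cv2.INTER_CUBIC)
o=np.zeros((578,800,3),np.uint8); o[:,:a.shape[1]]=a; o[:400,360:]=b
cv2.imwrite("pics/z8.png",o)
E
```

```text
6 t45.7 gap59.1 gf6.00 F[-0.6   0.05 -1.96] p[0.5455 0.223  0.0274]
4.5 t45.9 gap64.4 gf4.49 F[-0.39  0.02 -1.25] p[0.5456 0.223  0.0275]
3 t46.1 gap65.1 gf3.00 F[-0.24  0.31 -1.81] p[0.5455 0.223  0.0274]
open t47.0 gap91.7 gf0.00 F[0.64 0.14 0.01] p[0.5455 0.223  0.0274]
 t49.4 gap92.0 gf0.00 F[-0.06  0.26 -0.65] p[0.4007 0.2991 0.2492]
```

View pics/z8.png

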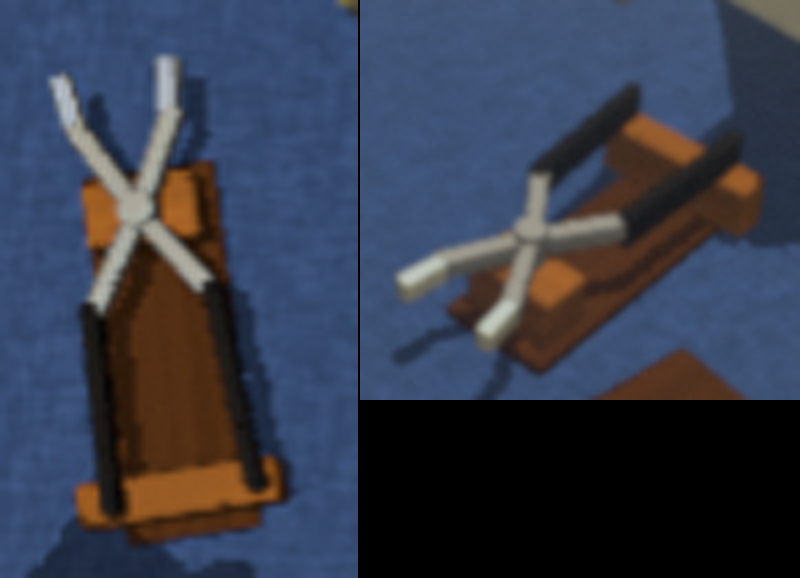

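The pliers lie as they did at first: the pin is at (136,208) against (132,208), about 2 mm off, and level on both saddles.

```bash
python3 -c "
from bench import manip
print(manip.hand_in())"
```

```text
the job is handed in; nothing more can be done
None
```

I handed the job in at about 50 s: the clasp is snapped shut and the pliers lie released on their rest about 2 mm from where they started; the ear forces could only be estimated from grip and wrist readings (about 9 N at most), and no verdict came back.

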